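# Register a serving board on a carrying tray and latch it

## Task

On the carrying tray, slide the dark wooden serving board fully home into the corner, so that it lies flat with its long edge flush against the long stop and its end (the one opposite the handle) flush against the short stop. Then swing the steel catch by its upright knob from the long stop round over the board until it points straight across it, to keep the board on the tray. Leave the salt shaker on the tray and the glass tumbler beside it standing where they are.

Things in the scene. Friction and masses are not known exactly. Their poses are not given: they have to be found in the camera images.
- tray: Light wooden tray, fixed; origin on the table, z up. Base 12 mm thick, own x -140 to 100 mm, y -230 to 105 mm; steel handles (z to 15 mm) stick out 33 mm at both y ends. Long stop: bar along y, 26 mm wide, inner face x = 70 mm (faces -x), y -78 to 102 mm. Short stop: bar along x, 22 mm wide, inner face y = 80 mm (faces -y), x -70 to 70 mm. Both stops rise to z = 38 mm.
- board: Dark wooden board, 20 mm thick, 0.2-0.5 kg, loose on the tray. Body 100 (own x) by 140 mm (own y); origin: centre of the body's underside. Handle 30 mm wide, 20 mm thick, from the middle of the -y end, y = -70 to -125 mm. Starts a few cm from both stops, up to 0.3 rad askew, handle roughly along tray -y. Fully home: origin at tray (20, 10, 12) mm, axes parallel to the tray's.
- board_corner (a point): Corner of the board's body that belongs in the corner of the stops: board x = +50, y = +70, z = +10 mm. Fully home: at tray x = +70, y = +80, z = 22 mm.
- board_edge (a point): Other end of the board's long edge that belongs against the long stop: board x = +50, y = -70, z = +10 mm. Fully home: at tray x = +70 mm.
- catch (a joint): Angle of the steel catch, rad, clockwise from above. 0: bar lies along the long stop, pointing to tray -y; pi/2: points to tray -x, straight across the board. Travel -0.6 to 1.75; starts -0.45 to 0.1; stays where it is left. Bar 16 mm wide, 8 mm thick, 60 mm long from the pivot, underside at tray z = 40 mm (8 mm above the board's top).
- catch_pivot (a point): Point on the catch's vertical pivot axis, on top of the long stop: tray x = +83, y = +30, z = 49 mm.
- catch_knob (a point): Centre of the top of the catch's upright round knob: 14 mm diameter, 28 mm tall (tray z = 48 to 76 mm), 52 mm from the pivot axis.
- shaker: Salt shaker, 38 mm diameter, 75 mm tall, standing on the tray near its -x -y corner; origin at the centre of its underside; leave it standing where it is
- tumbler: Glass tumbler, 72 mm diameter, 100 mm tall, standing on the table beyond the tray's +y end; origin at the centre of its underside; leave it standing where it is
There are look-alikes about, which are no part of the job. Of the things shaped like the board, the wooden one is meant.

How it is judged:
By the outcome, as a careful person would: the job done as asked, in the order asked, and still so for the second after the job is handed in, with the robot touching nothing.
It also fails if it takes over 58 s, if anything falls off the work surface, if the arm or the gripper's body presses on something with over 40 N, if the wrist force passes 120 N, or if a joint passes its speed limit or range.

## Robot

A 7-joint arm with a two-finger parallel gripper is mounted at the origin on the work surface. World frame = base frame: x ahead of the robot, y to its left, z up, the work surface at z = 0. Lengths are in m, angles in rad, forces in N, time in s.
With the tool pointing down it reaches from about 0.4 to 0.85 m from the base axis. Payload 6.9 kg.
Tool frame: the origin (TCP) lies midway between the tips of the shut fingers; the grasp point (between the pads) lies behind it (ctrl.pinch_z is the z of the grasp point in the tool frame, in m); z points along the fingers, y is the direction in which the jaws open and shut (so a half turn about z gives the same grasp; the last joint's range is limited). The gripper opens to 85 mm and grips with 20 to 120 N. Pads are 22 mm wide; open, the fingers measure 114 mm over their backs; the gripper's body (76 mm by 85 mm) begins 54 mm behind the grasp point. The pads swing forward as they close: fully open they stand 13 mm farther back than shut.
Start: joints at [-1.181, 0.507, -0.238, 1.5, 0.126, 1.149, -0.155], TCP at [0.176, 0.6, 0.231] pointing down, gripper open.
Joint ranges: [-3.08, 3.08], [-0.24, 2.05], [-1.43, 1.35], [0, 2.5], [-1.52, 4.66], [0.17, 1.96], [-2.89, 2.89]. Speed limits (rad/s): [2.39, 2.39, 3.14, 3.14, 3.14, 3.14, 3.14].

## Interface

Orientations are given as a unit quaternion [w, x, y, z].
In Python, from station import ctrl, get_state, vision, ticket, models gives the robot as it stands. Calls block until the motion is done:
- ctrl.movep(position, orientation): joint-space move of the TCP to a pose.
- ctrl.movel(position, frame=None, max_speed=0.15): straight line of the TCP; frame=None keeps the orientation; max_speed is the mean speed in m/s.
- ctrl.set_joints(angles): joint-space move.
- ctrl.ungrasp() and ctrl.close_gripper(force=None): open the fingers fully, or close them until they stop; force is the grip in N (None keeps the last).
- ctrl.pause(seconds).
- ctrl.ik(position, orientation): joint angles nearest the present ones, or None.
- get_state(): the state.
- vision.grab_frame(name): name is "side" or "top" or "wrist"; returns (picture, depth): 384x512x3 uint8, blue, green, red; 384x512 float32, m along the optical axis (not along the pixel's ray), 0 where there is no reading.
- vision.camera_info(name): a dict with "mtx" (3x3 intrinsics, pixels), "dist_coeffs" ([k1, k2, p1, p2, k3] as OpenCV has them; the pictures are not rectified), "R" (3x3) and "t" (3): a world point X has camera coordinates R X + t; the wrist camera has in their place "hand_eye" (4x4, takes a point from camera to tool coordinates, whose origin is the TCP and whose axes are the flange's). Camera axes: x right, y down, z forward; pixel columns grow to the right and rows downward; lengths in m; the calibration is good to about 2 mm. A picture is of the moment at which its call begins: read the wrist's pose just before it. camera_info takes no time and is no camera call.
A pose or a line that the arm cannot do raises ctrl.Unreachable and nothing moves.
- ticket.close_job(): hands the job in, once; it reports no verdict.
Trained networks look in the newest picture that a camera, given by its name, has taken for a name from the list of things; names that differ only in an ending like _2 or _b are one class to them, and where a whole thing is asked for, a point or a joint stands for the part that bears it (a point fixed in the world has none). Each returns a list of dicts, best first, with "p" (0 to 1); they miss things now and then, are a little off and sometimes report something else, mostly with a low value. They report only what shows in the picture. A call takes as long as a camera call. They do not tell look-alikes from the thing itself.
- models.recognise(camera, target): "point" ([column, row] in pixels, amid what is visible of it).
- models.masks_of(camera, target): "mask" (384x512 bool, what is visible of it) and "point" ([column, row] in pixels, amid what is visible of it).
The state is a dict: "time": time; "qpos": joint angles; "qd": joint speeds; "tau": joint torques, N m; "tcp_pos": TCP position; "eef_rot": TCP orientation; "contact_force": force on the tool from outside, world axes, zero at the start; "wrist_torque": the same for the moment, N m; "width": finger opening in m.
Only numpy, scipy, OpenCV 4.12 (cv2) and the standard library are available. Lean on these libraries where they do the work, as an engineer would, in place of code of your own. Each camera call takes 0.05 s, during which the arm holds its last target.

## Working session

There is one attempt and no reset: what is moved stays moved. The work goes in short steps, each a Python script; the robot and the scene stay as the last script left them, time stands still between calls to the robot, and variables do not carry over. Pictures are saved under pics/ and viewed, and the job is handed in when it is done.

```bash
ls; mkdir -p pics; python3 - <<'E'
from station import ctrl,get_state,vision,models
import cv2
s=get_state();print({k:s[k] for k in('time','tcp_pos','eef_rot','width','contact_force')},ctrl.pinch_z)
for n in('top','side'):
    im,d=vision.grab_frame(n);cv2.imwrite(f'pics/{n}0.png',im)
    print(n,vision.camera_info(n))
    for t in('board','tray','catch','catch_knob','shaker','tumbler','board_corner'):
        try: print(n,t,[(r['p'],r['point']) for r in models.recognise(n,t)])
        except Exception as e: print(t,repr(e))
E
```

```text
pics
{'time': 0.0, 'tcp_pos': array([0.17555875, 0.59929447, 0.23040394]), 'eef_rot': array([-1.01037584e-04,  1.41926668e-01,  9.89876752e-01, -9.08908780e-04]), 'width': 0.08563138824178206, 'contact_force': array([-0.78650483,  0.1578808 ,  1.41150388])} -0.0187
top {'mtx': array([[441.52860431,   0.        , 250.15825224],
       [  0.        , 441.52860431, 195.88462084],
       [  0.        ,   0.        ,   1.        ]]), 'dist_coeffs': array([-0.10359044,  0.        ,  0.        ,  0.        ,  0.        ]), 'R': array([[-0.01435935, -0.99989618, -0.00119685],
       [-0.97952801,  0.0143072 , -0.20079884],
       [ 0.20079512, -0.001711  , -0.97963176]]), 't': array([0.06772489, 0.45558463, 1.26912183])}
top board [(0.89, [115.2, 267.7]), (0.88, [207.1, 249.6]), (0.87, [365.2, 190.4]), (0.81, [253.7, 155.8]), (0.73, [382.5, 270.0])]
top tray [(0.61, [255.8, 171.0])]
top catch [(0.63, [234.2, 123.0]), (0.32, [252.8, 156.1])]
top catch_knob []
top shaker [(0.68, [305.1, 186.9])]
top tumbler [(0.92, [172.8, 143.8])]
top board_corner [(0.84, [253.0, 154.4]), (0.75, [380.6, 269.6
[... 342 characters left out ...]
0.        ]), 'R': array([[ 0.91676633, -0.39927208, -0.01101426],
       [-0.23512544, -0.51716828, -0.82295382],
       [ 0.32288625,  0.75704609, -0.56800149]]), 't': array([-0.39393053,  0.2031391 ,  0.89573098])}
side board [(0.97, [230.8, 350.2]), (0.74, [297.9, 201.4]), (0.58, [159.7, 166.0]), (0.55, [322.0, 299.9])]
side tray [(0.91, [300.6, 217.7])]
side catch [(0.52, [318.1, 181.6])]
side catch_knob []
side shaker [(0.9, [290.7, 237.2]), (0.38, [267.6, 154.3])]
side tumbler [(0.83, [269.3, 156.4]), (0.43, [297.7, 199.5])]
side board_corner [(0.91, [159.9, 166.5]), (0.84, [321.5, 300.8]), (0.69, [194.0, 201.0]), (0.66, [225.3, 351.6]), (0.63, [299.2, 202.2]), (0.26, [291.6, 236.9])]
```

View pics/top0.png

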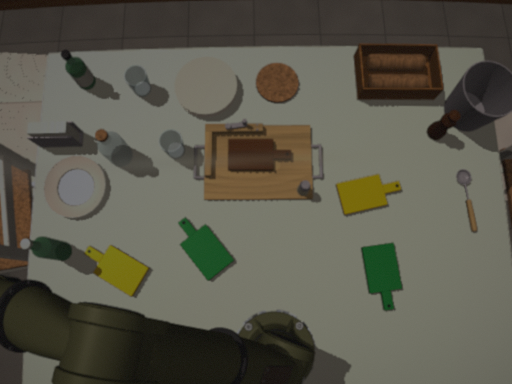

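View pics/side0.png

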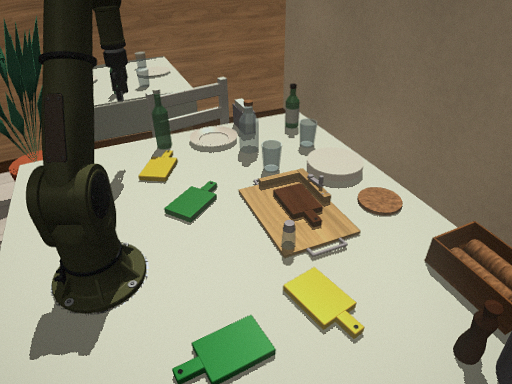

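```bash
python3 - <<'E'
import cv2
a=cv2.imread('pics/top0.png')[70:240,150:340];cv2.imwrite('pics/top0c.png',cv2.resize(a,None,fx=4,fy=3.5,interpolation=cv2.INTER_CUBIC))
E
```

```text
(no output)
```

View pics/top0c.png

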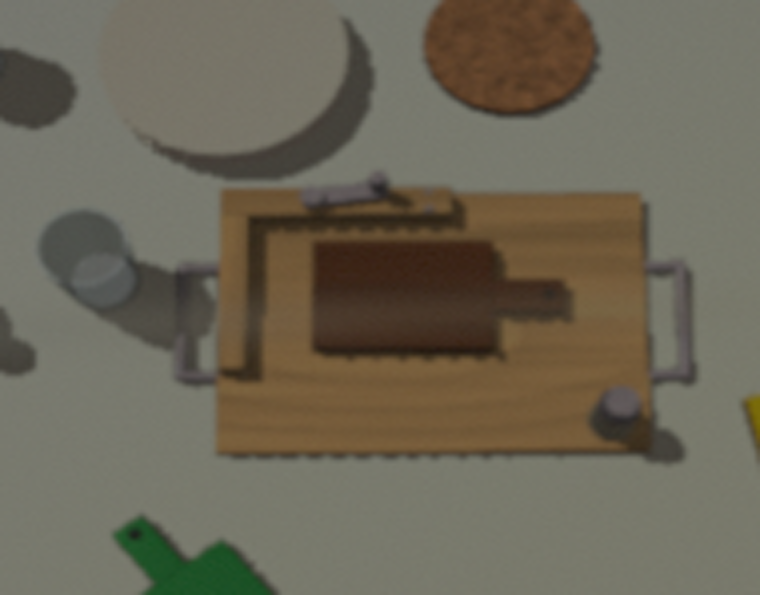

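Candidates for "board" in the top view are yellow (115,268), green (207,250), yellow (365,190), green (382,270) and dark wooden on the tray (254,155). By the description it's the wooden one, and the crop confirms it: dark wood, handle to the right (tray -y). The catch lies at (234,124), the shaker at (305,187) and the tumbler at about (173,144). Next I get a coarse tray pose and then a close wrist view.

```bash
cat > h.py <<'E'
from station import ctrl,get_state,vision,models,ticket
import numpy as np,cv2
from scipy.spatial.transform import Rotation as Rot
def R_of(q): return Rot.from_quat([q[1],q[2],q[3],q[0]]).as_matrix()
def quat(R):
    q=Rot.from_matrix(R).as_quat();return [q[3],q[0],q[1],q[2]]
def cam(name,st=None):
    c=vision.camera_info(name);K=np.array(c['mtx']);D=np.array(c['dist_coeffs'],float)
    if 'hand_eye' in c:
        st=st or get_state();T=np.eye(4);T[:3,:3]=R_of(st['eef_rot']);T[:3,3]=st['tcp_pos']
        W=T@np.array(c['hand_eye']);W=np.linalg.inv(W);return K,D,W[:3,:3],W[:3,3]
    return K,D,np.array(c['R']),np.array(c['t'])
def ray(C,px,z):
    K,D,R,t=C;p=cv2.undistortPoints(np.array(px,float).reshape(-1,1,2),K,D).reshape(-1,2)
    d=np.c_[p,np.ones(len(p))]@R;o=-R.T@t
    s=(z-o[2])/d[:,2];return o+d*s[:,None]
def proj(C,X):
    K,D,R,t=C;return cv2.projectPoints(np.array(X,float).reshape(-1,3),cv2.Rodrigues(R)[0],t,K,D)[0].reshape(-1,2)
def down(yaw):
    # tool z down; tool y (jaw) axis at angle yaw in the world xy plane
    y=np.array([np.cos(yaw),np.sin(yaw),0]);z=np.array([0,0,-1.]);x=np.cross(y,z);return quat(np.c_[x,y,z])
E
python3 - <<'E'
from h import *
C=cam('top')
# tray corners px from crop (4x,3.5x, offset 150,70)
def f(u,v):return [150+u/4,70+v/3.5]
print('tray',ray(C,[f(220,188),f(641,194),f(651,453),f(217,452)],.012))
print('board',ray(C,[f(314,241),f(494,241),f(500,354),f(314,354)],.032))
print('tumb',ray(C,[172.8,143.8],.05),'shk',ray(C,f(620,402),.087),'knob',ray(C,f(378,180),.076),'piv',ray(C,f(312,196),.05))
print(vision.camera_info('wrist'))
for y in (0,np.pi/2,-np.pi/2):print(y,down(y),[ctrl.ik(p,down(y)) for p in ([.6,0,.4],[.6,.05,.45],[.65,.05,.45])])
E
```

```text
tray [[ 0.69969987  0.20117521  0.012     ]
 [ 0.68916907 -0.13306844  0.012     ]
 [ 0.44967586 -0.13023934  0.012     ]
 [ 0.45541994  0.20155813  0.012     ]]
board [[ 0.64089137  0.1256485   0.032     ]
 [ 0.63883818 -0.01385324  0.032     ]
 [ 0.53532799 -0.01574177  0.032     ]
 [ 0.53740248  0.12601989  0.032     ]]
tumb [[0.6218482  0.29543403 0.05      ]] shk [[ 0.47852783 -0.09853227  0.087     ]] knob [[0.68047834 0.07498072 0.076     ]] piv [[0.67640098 0.12619983 0.05      ]]
{'mtx': array([[280.04846168,   0.        , 251.37932089],
       [  0.        , 280.04846168, 188.7245262 ],
       [  0.        ,   0.        ,   1.        ]]), 'dist_coeffs': array([-0.06884994,  0.        ,  0.        ,  0.        ,  0.        ]), 'hand_eye': array([[-9.81599320e-04, -9.65874907e-01, -2.59007144e-01,
         6.48875787e-02],
       [ 9.99999298e-01, -1.12014572e-03,  3.87332992e-04,
        -5.79575487e-04],
       [-6.64240962e-04, -2.59006582e-01,  9.65875328e-01,
        -1.42745608e-01],
       [ 0.00000000e+00,  0.00000000e+00,  0.00000000e+00,
         1.00000000e+00]])}

[... 579 characters left out ...]
23769776, -0.05684847,
        1.51765137,  1.5818941 ]), array([-0.16742866,  0.39323247,  0.07738983,  1.09772102, -0.02972585,
        1.65166338,  1.47246975]), array([-0.13181833,  0.49367469,  0.03732149,  0.93035499, -0.01787506,
        1.71783045,  1.46922758])]
-1.5707963267948966 [np.float64(0.0), np.float64(1.0), np.float64(3.061616997868383e-17), np.float64(0.0)] [array([-0.38093341,  0.43312589,  0.59236746,  1.24135406, -0.23668973,
        1.53495482, -1.39473095]), array([-0.43502897,  0.43395187,  0.5777215 ,  1.10192068, -0.23277725,
        1.66673253, -1.49439089]), array([-0.36998899,  0.5362105 ,  0.57437294,  0.93484412, -0.28530399,
        1.73709127, -1.48160962])]
```

```bash
python3 - <<'E'
from h import *
s=get_state();p=np.array(s['tcp_pos'])
ctrl.movel([p[0],p[1],.40],max_speed=.2)
ctrl.movep([.59,.035,.32],down(np.pi/2))
s=get_state();print(s['time'],s['tcp_pos'],s['eef_rot'],s['qpos'])
im,d=vision.grab_frame('wrist');cv2.imwrite('pics/w0.png',im);np.savez('w0.npz',im=im,d=d,p=s['tcp_pos'],q=s['eef_rot'])
for t in('board','catch','tray','shaker','tumbler'):print(t,[(r['p'],r['point']) for r in models.recognise('wrist',t)])
E
```

```text
4.2917 [0.5900122  0.03623502 0.31998618] [-1.37288099e-06 -8.29635725e-04  9.99999617e-01  2.79323802e-04] [-0.19311336  0.39680358  0.14200757  1.43962014 -0.05723285  1.30914064
  1.52526555]
board [(0.95, [394.3, 12.1]), (0.87, [49.9, 75.7]), (0.66, [260.7, 152.6])]
catch [(0.62, [290.1, 216.3]), (0.36, [253.7, 125.1])]
tray [(0.89, [254.6, 123.7])]
shaker [(0.86, [156.5, 82.0])]
tumbler [(0.74, [427.6, 180.6])]
```

View pics/w0.png

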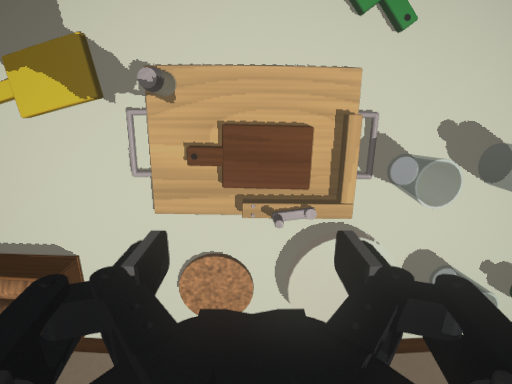

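The wrist view shows the tray at columns 147–361 and rows 65–218. The wooden board is at (260,153) with its handle left (tray -y). The catch pivot is at about (310,213), its knob at about (279,223), and the shaker at (150,80). I'm zooming in to read the corners.

```bash
python3 - <<'E'
import cv2
im=cv2.imread('pics/w0.png')
def crop(n,x,y,w,h,f):
    a=cv2.resize(im[y:y+h,x:x+w],None,fx=f,fy=f,interpolation=cv2.INTER_CUBIC)
    for i in range(0,w,10):cv2.putText(a,str(x+i),(i*f,8),0,.3,(255,255,255));cv2.line(a,(i*f,10),(i*f,14),(255,255,255))
    for i in range(0,h,10):cv2.putText(a,str(y+i),(0,i*f+4),0,.3,(255,255,255));cv2.line(a,(20,i*f),(26,i*f),(255,255,255))
    cv2.imwrite(n,a)
crop('pics/w0a.png',140,55,120,95,6);crop('pics/w0b.png',140,135,125,95,6);crop('pics/w0c.png',240,110,130,95,6);crop('pics/w0d.png',235,190,130,45,6)
E
```

```text
(no output)
```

View pics/w0c.png

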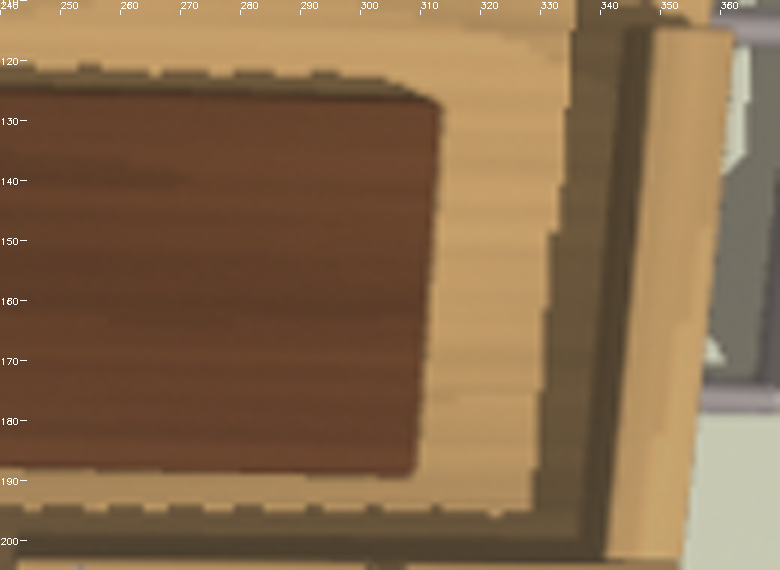

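View pics/w0d.png

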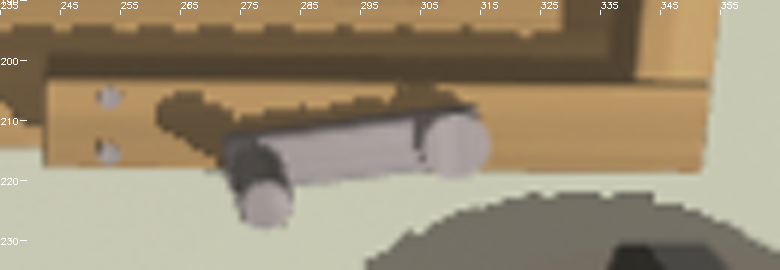

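View pics/w0b.png

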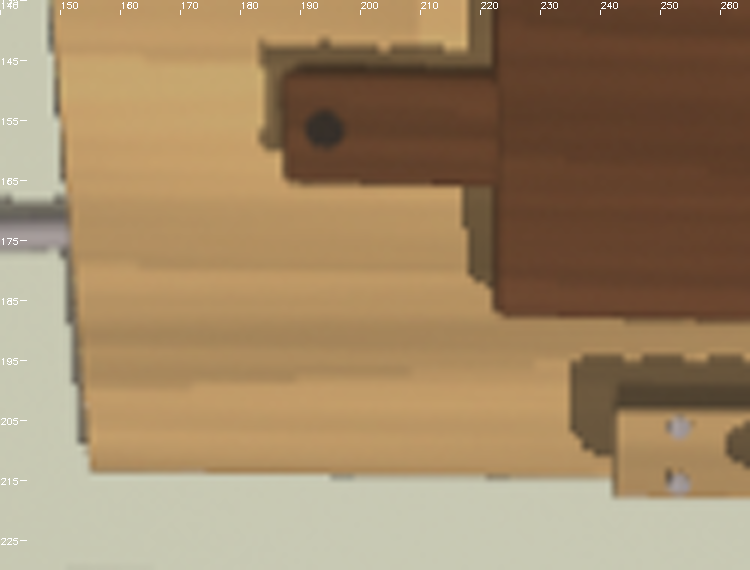

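View pics/w0a.png

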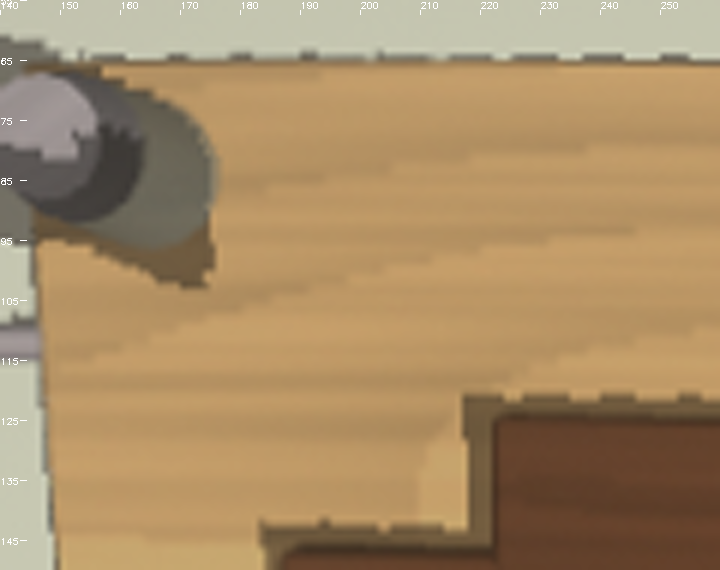

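```bash
cat > fit.py <<'E'
from h import *
from scipy.optimize import least_squares
def fit(C,X,px,x0,z0=0):
    X=np.array(X,float)/1000;px=np.array(px,float)-.42
    def T(p):
        c,s=np.cos(p[2]),np.sin(p[2]);return np.c_[X[:,0]*c-X[:,1]*s+p[0],X[:,0]*s+X[:,1]*c+p[1],X[:,2]+z0]
    r=least_squares(lambda p:(proj(C,T(p))-px).ravel(),x0,loss='soft_l1')
    return r.x,(proj(C,T(r.x))-px).round(2)
E
python3 - <<'E'
from fit import *
z=np.load('w0.npz');C=cam('wrist',dict(eef_rot=z['q'],tcp_pos=z['p']))
X=[(96,-78,38),(70,-78,38),(96,102,38),(70,102,38),(70,80,38),(-70,80,38),(-70,102,38),(100,-230,12)]
P=[(242.2,217.8),(242.8,203.25),(352,218.7),(353,203.8),(340.5,203),(349.2,114.7),(362,115),(155,213.5)]
t,r=fit(C,X,P,[.59,.09,0]);print('tray',t,r.tolist())
X=[(50,70,20),(-50,70,20),(50,-70,20),(-50,-70,20),(-15,-125,20),(15,-125,20)]
P=[(309.2,189.5),(313.5,126.2),(222.3,187.7),(222.2,124),(187.5,146.7),(187.5,165.3)]
b,r=fit(C,X,P,[.59,.05,0],.012);print('board',b,r.tolist())
R=np.array([[np.cos(t[2]),-np.sin(t[2])],[np.sin(t[2]),np.cos(t[2])]])
tr=lambda w:((np.array(w)[:2]-t[:2])@R)*1000
print('board in tray',tr(b),b[2]-t[2])
k=ray(C,[(279.3,223.4)],.076)[0];kp=tr(k);print('knob',k,kp,'r',np.hypot(*(kp-[83,30])),'angle',np.arctan2(-(kp[0]-83),-(kp[1]-30)))
for zz in(.049,.054):print('pivot px',tr(ray(C,[(310.4,213.9)],zz)[0]))
d=z['d']
for n,u,v in(('board',260,150),('tray',250,90),('stop',355,150),('knob',279,223),('handle',200,156)):
    K,D,Rc,tc=C;pp=cv2.undistortPoints(np.array([[[u,v]]],float),K,D).ravel();print(n,(Rc.T@(np.r_[pp,1]*d[v,u]-tc)).round(4))
print('shaker',tr(ray(C,[(147,76.5)],.087)[0]))
E
```

```text
tray [ 0.59247408  0.09920387 -0.01103508] [[-0.22, 0.42], [-0.78, -0.35], [0.22, 0.41], [0.96, 0.17], [0.02, 0.86], [-0.35, -0.73], [1.33, -0.64], [-0.74, 0.31]]
board [ 0.59017127  0.06003836 -0.02132154] [[0.74, 0.33], [1.23, -0.18], [-0.03, 0.3], [-0.18, -0.23], [-1.12, -0.31], [-0.45, 0.33]]
board in tray [ -1.87048636 -39.18854118] -0.01028646467084754
knob [0.68192482 0.07733218 0.076     ] [ 89.68664846 -20.88329062] r 51.320761213219335 angle -0.13066277385393144
pivot px [84.17282356 30.61329813]
pivot px [82.34788679 29.46155764]
board [0.5789 0.0492 0.0321]
tray [0.4891 0.0338 0.0132]
stop [0.5774 0.1945 0.0384]
knob [0.6814 0.0769 0.0758]
handle [ 0.5881 -0.0436  0.0321]
shaker [-113.02941436 -198.10377191]
```

Measurements agree with the given sizes: knob radius 51.3 mm against 52, heights right, and the pivot within about 1 mm. Board in tray frame is (-2,-39) mm, -0.010 rad. Next I push it +x with shut fingers at the middle of its long edge, watching the force.

```bash
cat >> h.py <<'E'
TR=np.array([0.59247,0.09920,-0.01104])
def W(x,y,z):
    c,s=np.cos(TR[2]),np.sin(TR[2]);x/=1000;y/=1000
    return np.array([x*c-y*s+TR[0],x*s+y*c+TR[1],z/1000])
def tray_of(w):
    c,s=np.cos(TR[2]),np.sin(TR[2]);d=np.array(w)[:2]-TR[:2];return np.array([d[0]*c+d[1]*s,-d[0]*s+d[1]*c])*1000
def F():
    f=get_state()['contact_force'];c,s=np.cos(TR[2]),np.sin(TR[2]);return np.array([f[0]*c+f[1]*s,-f[0]*s+f[1]*c,f[2]])
def push(p,dirn,limit,fmax,step=1.5,speed=.03):
    """step along dirn (tray) from p until the reaction grows by fmax or 'limit' mm travelled"""
    dirn=np.array(dirn,float);f0=F();n=0
    while n<limit:
        n+=step;q=np.array(p,float);q[:2]+=dirn*n
        ctrl.movel(W(*q),max_speed=speed)
        f=F()-f0;a=tray_of(get_state()['tcp_pos']);print(round(n,1),a.round(1),f.round(1))
        if -(f[:2]@dirn)>fmax:return q
    return q
E
python3 - <<'E'
from h import *
Y=down(np.pi/2+TR[2])
ctrl.close_gripper(force=40)
ctrl.movep(W(-82,-39,100),Y)
ctrl.movel(W(-82,-39,17),max_speed=.12)
print(get_state()['time'],get_state()['tcp_pos'],F(),get_state()['width'])
ctrl.movel(W(-68,-39,17),max_speed=.06);print(F())
ctrl.movel(W(-46,-39,17),max_speed=.05);print(F())
print(push((-46,-39,17),(1,0),9,8))
print(get_state()['time'])
im,d=vision.grab_frame('top');cv2.imwrite('pics/t1.png',cv2.resize(im[100:220,180:340],None,fx=4.5,fy=4.5,interpolation=cv2.INTER_CUBIC))
E
```

```text
7.1333 [0.51070873 0.06110373 0.01761426] [0.53290954 0.91441195 1.23885591] 0.00010119892520299793
[-1.0186076   0.17381203 -1.14183921]
[-0.36987415 -1.09509852  0.05288351]
1.5 [-44.3 -39. ] [-0.7  1.8  0.3]
3.0 [-43.7 -39. ] [-3.2  0.7  3. ]
4.5 [-43.  -39.1] [-5.5  0.9  3.3]
6.0 [-43.  -39.2] [-9.1 -0.7  6.5]
[-40. -39.  17.]
9.1083
```

View pics/t1.png

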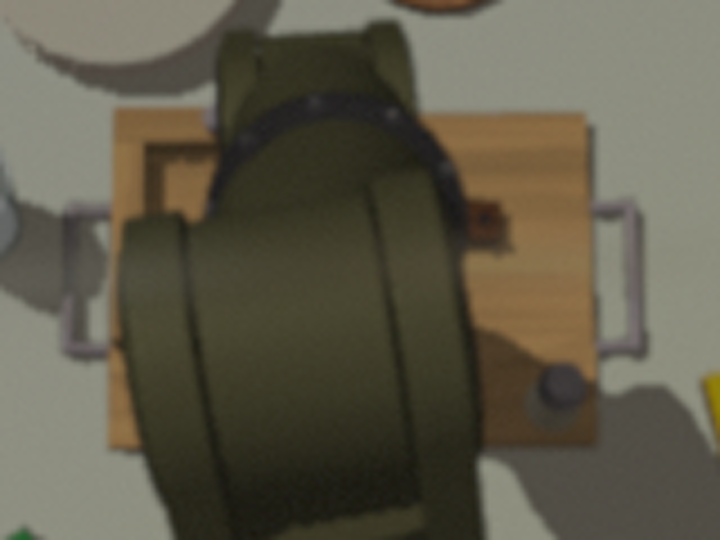

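Contact with the long stop shows at TCP x≈-43, which is where it should be. Next is the push in +y on the handle end.

```bash
python3 - <<'E'
from h import *
ctrl.movel(W(-75,-39,17),max_speed=.1)
ctrl.movel(W(-75,-39,110),max_speed=.15)
ctrl.movel(W(20,-197,110),max_speed=.2)
ctrl.movel(W(20,-197,17),max_speed=.12)
print(get_state()['time'],tray_of(get_state()['tcp_pos']),F())
ctrl.movel(W(20,-180,17),max_speed=.06);print(F())
ctrl.movel(W(20,-138,17),max_speed=.05);print(F())
print(push((20,-138,17),(0,1),18,8))
print(get_state()['time'])
im,d=vision.grab_frame('side');cv2.imwrite('pics/s2.png',cv2.resize(im[150:270,220:380],None,fx=4.5,fy=4.5,interpolation=cv2.INTER_CUBIC))
E
```

```text
12.425 [  20.48071762 -196.99761729] [0.53918918 0.33490497 0.14423126]
[-0.57561562  0.06163966 -1.20093259]
[-0.05131245  0.41786311 -0.01008421]
1.5 [  20.  -136.5] [ 0.4 -0.2  0.6]
3.0 [  20.  -135.3] [ 0.1 -1.9 -0. ]
4.5 [  20.  -133.5] [ 0.4 -1.5 -0.5]
6.0 [  20.  -131.7] [ 0.3 -1.8  0.4]
7.5 [  20.  -130.2] [-0.  -1.6 -0.9]
9.0 [  20.  -128.7] [ 0.6 -2.4  0.3]
10.5 [  20.3 -128.3] [ 1.6 -5.4 -0.5]
12.0 [  20.6 -128.2] [ 1.9 -7.9 -2. ]
13.5 [  21. -128.] [  2.  -10.8  -1.4]
[  20.  -124.5   17. ]
16.1
```

View pics/s2.png

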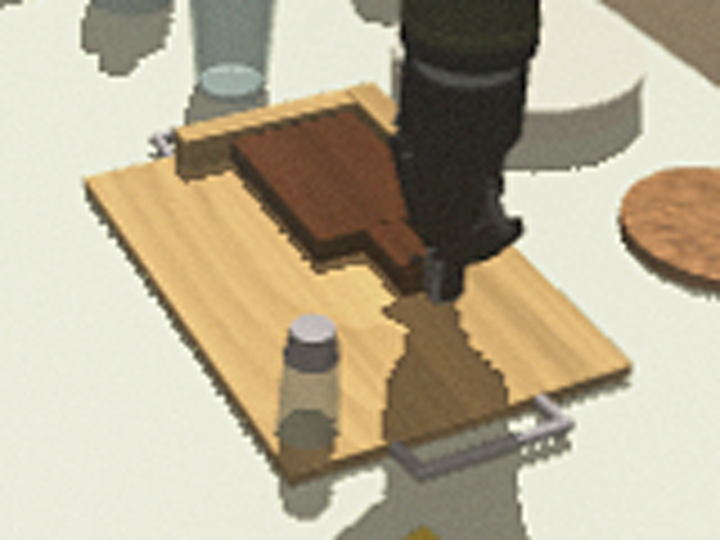

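The side view shows the board seated against the short stop, with the fingers at the handle end. I'll push once more in +x at mid-edge, then look with the wrist camera.

```bash
python3 - <<'E'
from h import *
ctrl.movel(W(20,-150,17),max_speed=.1)
ctrl.movel(W(20,-150,110),max_speed=.18)
ctrl.movel(W(-65,10,110),max_speed=.22)
ctrl.movel(W(-65,10,17),max_speed=.12)
ctrl.movel(W(-45,10,17),max_speed=.05);print(F())
print(push((-45,10,17),(1,0),9,9))
ctrl.movel(W(-65,10,17),max_speed=.1)
ctrl.movel(W(-65,10,110),max_speed=.18)
ctrl.movep([.59,.06,.30],down(np.pi/2+TR[2]))
s=get_state();print(s['time'])
im,d=vision.grab_frame('wrist');cv2.imwrite('pics/w2.png',im);np.savez('w2.npz',im=im,d=d,p=s['tcp_pos'],q=s['eef_rot'])
C=cam('wrist',s)
P=proj(C,[W(70,80,38),W(70,80,12),W(70,-78,38),W(-70,80,38),W(-30,80,32),W(70,-60,32),W(-30,-60,32)])
print(P.round(1).tolist())
x,y,w,h,f=205,90,165,140,4.5
cv2.imwrite('pics/w2c.png',cv2.resize(im[y:y+h,x:x+w],None,fx=f,fy=f,interpolation=cv2.INTER_CUBIC))
E
```

```text
[ 0.35810604  0.11073488 -0.11615115]
1.5 [-43.5  10. ] [-0.4 -0.5 -0.7]
3.0 [-42.9  10. ] [-4.2 -0.4  3. ]
4.5 [-41.3   9.9] [-5.8 -0.6  2.6]
6.0 [-41.3   9.9] [-8.8  0.7  6.3]
7.5 [-41.2   9.8] [-13.9   0.3   9. ]
[-37.5  10.   17. ]
22.85
[[329.5, 208.4], [325.2, 203.2], [225.8, 208.6], [336.2, 113.7], [333.1, 141.9], [237.8, 207.3], [236.9, 141.7]]
```

View pics/w2c.png

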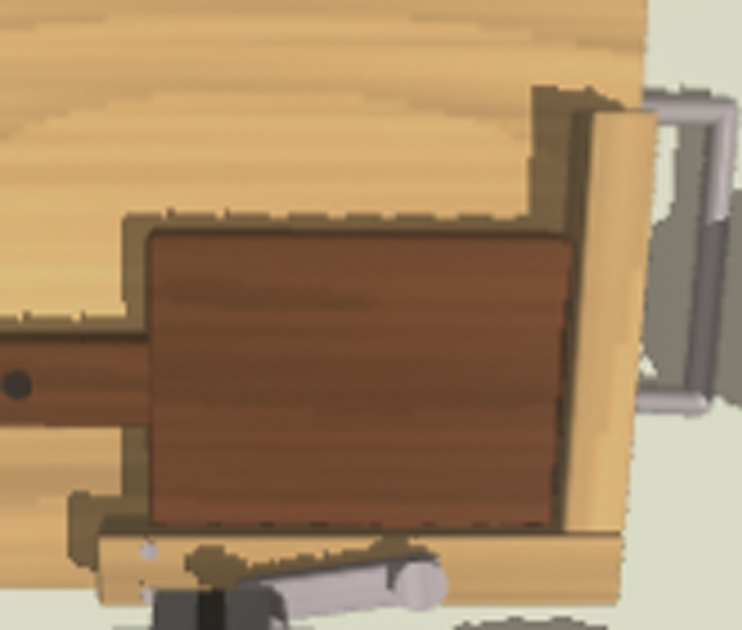

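View pics/w2.png

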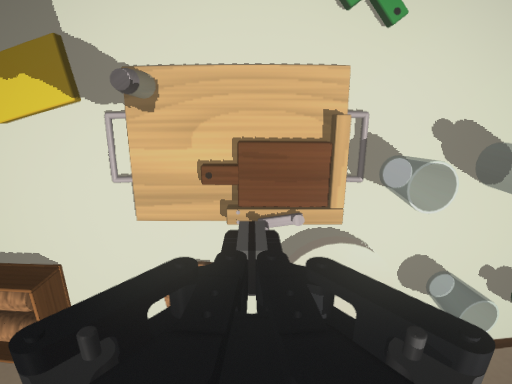

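The board is close to home. The dark strip along the short stop looks a bit wider than expected, which could be edge rounding or a gap of 1–3 mm, so I'll look straight down on that gap.

```bash
python3 - <<'E'
from h import *
ctrl.movep([.635,.172,.20],down(np.pi/2+TR[2]))
s=get_state();print(s['time'])
im,d=vision.grab_frame('wrist');cv2.imwrite('pics/w3.png',im);np.savez('w3.npz',im=im,d=d,p=s['tcp_pos'],q=s['eef_rot'])
C=cam('wrist',s)
n=['-70,80,38','70,80,38','-30,80,32','70,80,32','70,-60,32','-30,-60,32','70,-78,38']
P=proj(C,[W(*eval(a)) for a in n])
x,y,w,h,f=130,60,170,130,4.5
a=cv2.resize(im[y:y+h,x:x+w],None,fx=f,fy=f,interpolation=cv2.INTER_CUBIC)
for k,p in zip(n,P):
    q=(p+.5-[x,y])*f-.5;print(k,p.round(1),q.round(0));cv2.circle(a,tuple(int(v) for v in q.round()),3,(0,255,255),1)
cv2.imwrite('pics/w3c.png',a)
x,y,w,h,f=225,85,55,105,7
a=cv2.resize(im[y:y+h,x:x+w],None,fx=10,fy=5.6,interpolation=cv2.INTER_NEAREST);cv2.imwrite('pics/w3d.png',a)
E
```

```text
23.575
-70,80,38 [259.6  67.5] [585.  35.]
70,80,38 [258.9 198.8] [582. 627.]
-30,80,32 [259.3 107.8] [584. 217.]
70,80,32 [258.8 197.3] [581. 620.]
70,-60,32 [139.1 197.3] [ 43. 620.]
-30,-60,32 [130.3 109.1] [  3. 222.]
70,-78,38 [122.  198.8] [-34. 626.]
```

View pics/w3c.png

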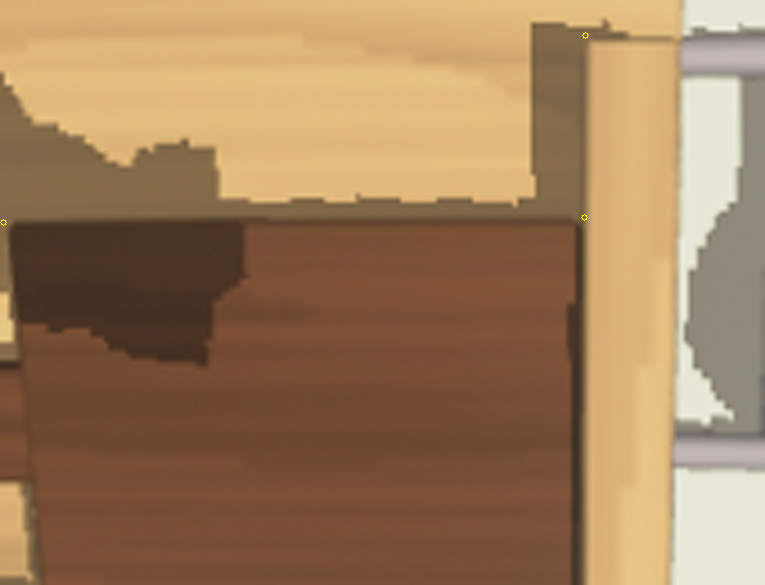

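View pics/w3d.png

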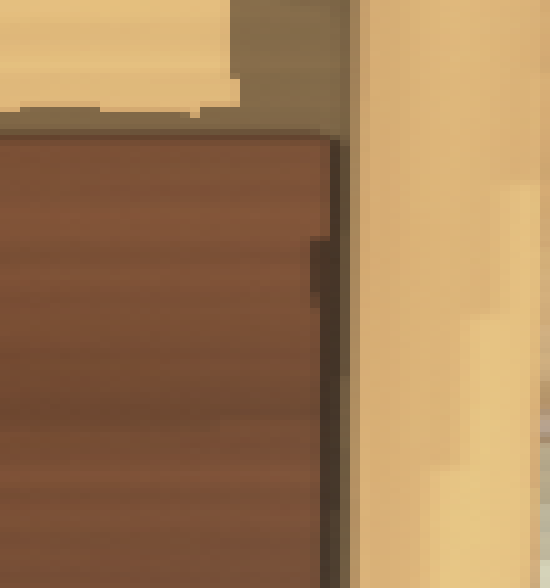

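```bash
python3 - <<'E'
import numpy as np
z=np.load('w3.npz');im=z['im'];d=z['d']
for r in (115,125,140,160,180):print(r,[tuple(int(c) for c in im[r,c]) for c in range(253,262)],'\n   ',d[r,253:262].round(4))
print('shadowed wood',im[125,150],im[120,170]);print('lit',im[150,220])
for c in (150,180,210,240):
    print(c,[tuple(int(v) for v in im[r,c]) for r in range(190,204)],d[190:204,c].round(3))
E
```

```text
115 [(56, 84, 125), (56, 84, 127), (57, 84, 127), (56, 84, 126), (53, 77, 116), (39, 54, 71), (53, 76, 94), (91, 133, 165), (113, 167, 208)] 
    [0.2998 0.3001 0.3005 0.3005 0.2994 0.3004 0.3098 0.2941 0.2948]
125 [(57, 85, 129), (57, 85, 129), (57, 85, 129), (57, 85, 130), (54, 79, 119), (39, 53, 70), (54, 76, 94), (92, 136, 168), (113, 168, 210)] 
    [0.3028 0.3032 0.3024 0.3026 0.3022 0.3042 0.3122 0.2983 0.2974]
140 [(56, 82, 125), (56, 83, 125), (56, 82, 124), (53, 77, 114), (40, 53, 72), (39, 52, 68), (58, 81, 100), (94, 138, 172), (116, 172, 214)] 
    [0.3064 0.3074 0.3079 0.3075 0.3079 0.3079 0.313  0.3017 0.3012]
160 [(54, 78, 118), (55, 79, 118), (54, 79, 117), (53, 76, 113), (41, 52, 68), (42, 55, 70), (66, 93, 114), (97, 143, 177), (118, 175, 216)] 
    [0.3134 0.3121 0.3114 0.3126 0.3129 0.3151 0.3149 0.3067 0.3066]
180 [(56, 81, 120), (56, 81, 120), (57, 81, 121), (55, 78, 114), (42, 56, 71), (48, 64, 79), (66, 92, 111), (100, 146, 180), (120, 177, 217)] 
    [0.3182 0.3186 0.3171 0.3189 0.3191 0.3202 0.315  0.3135 0.3115]
shadowed wood [33 47 68] [36 52 74]
lit [ 49
[... 536 characters left out ...]
)] [0.321 0.323 0.322 0.323 0.323 0.324 0.325 0.326 0.322 0.32  0.32  0.319
 0.319 0.32 ]
210 [(56, 83, 124), (58, 84, 127), (58, 84, 129), (57, 83, 128), (57, 83, 126), (55, 80, 120), (53, 75, 107), (57, 78, 98), (57, 77, 93), (63, 88, 107), (68, 97, 119), (71, 101, 124), (71, 101, 124), (72, 102, 124)] [0.322 0.321 0.322 0.323 0.323 0.323 0.325 0.325 0.323 0.319 0.32  0.319
 0.32  0.32 ]
240 [(57, 82, 123), (58, 84, 127), (59, 85, 128), (59, 85, 128), (58, 83, 126), (57, 82, 123), (48, 66, 96), (56, 77, 95), (57, 78, 95), (79, 114, 140), (105, 155, 192), (119, 177, 217), (121, 180, 220), (120, 180, 219)] [0.321 0.322 0.322 0.322 0.323 0.323 0.324 0.325 0.322 0.32  0.319 0.319
 0.319 0.319]
```

The strip is mostly the stop's shadow on the board, because its pixels match shadowed wood at board height. At most a gap of about 1 mm is left at the short stop, and it's uniform. The long edge is uniform too. I have time for one more gentle +y push to remove doubt.

```bash
python3 - <<'E'
from h import *
Y=down(np.pi/2+TR[2])
ctrl.movep(W(20,-148,105),Y)
ctrl.movel(W(20,-148,17),max_speed=.15)
ctrl.movel(W(20,-131,17),max_speed=.08);print(F())
print(push((20,-131,17),(0,1),14,14,step=2))
ctrl.movel(W(20,-145,17),max_speed=.1)
ctrl.movel(W(20,-145,110),max_speed=.2)
print(get_state()['time'])
# knob grasp planning
for a in(-.13,.5,1.0,1.571):
    x=83-52*np.sin(a);y=30-52*np.cos(a);print(a,x,y,[ctrl.ik(W(x,y,53),down(TR[2]-a+o)) for o in(0,)])
E
```

```text
[-0.07040411  0.09918121 -0.46842187]
2 [  20.  -128.8] [-0.5 -0.4 -0.3]
4 [  20.2 -128.3] [ 1.3 -4.6 -0.3]
6 [  20.5 -128. ] [ 1.2 -8.4 -0.4]
8 [  20.6 -127.9] [  1.2 -12.    0.2]
10 [  20.7 -127.8] [  2.1 -16.8  -0.5]
[  20. -121.   17.]
27.9333
-0.13 89.74097541622413 -21.561218473168978 [array([-0.42203217,  0.81938022,  0.51319885,  1.5323602 , -0.46979241,
        0.91487841,  0.36448271])]
0.5 58.06987199258144 -15.634293218299383 [array([-0.5357942 ,  0.82607541,  0.6823963 ,  1.62665987, -0.62342489,
        0.91779312, -0.13148766])]
1.0 39.243508789989384 1.9042800948567304 [array([-0.63996735,  0.85508989,  0.82125298,  1.67434828, -0.74452922,
        0.95304561, -0.54671192])]
1.571 31.00000107855213 30.01059100659215 [array([-0.80365044,  1.00866603,  1.14978139,  1.68371924, -1.00479731,
        1.15528761, -0.94764088])]
```

Same hard stop at -128 mm with 17 N, so the board is home. Next I grasp the knob and swing the catch.

```bash
python3 - <<'E'
from h import *
K=lambda a,z:W(83-52*np.sin(a),30-52*np.cos(a),z)
Q=lambda a:down(TR[2]-a)
ctrl.movep(K(-.13,125),Q(-.13))
ctrl.ungrasp()
print(get_state()['time'],F(),get_state()['width'])
ctrl.movel(K(-.13,54),max_speed=.12)
print(get_state()['time'],F())
ctrl.close_gripper(force=30)
s=get_state();print(s['time'],s['width'],F())
im,d=vision.grab_frame('side');cv2.imwrite('pics/s4.png',cv2.resize(im[130:270,220:400],None,fx=4.2,fy=4.2,interpolation=cv2.INTER_CUBIC))
E
```

```text
29.95 [-0.49831942 -0.67858987  0.19237422] 0.0854227724976309
30.6917 [-0.65489482 -0.63268557  0.8680241 ]
31.3417 0.012772426389513864 [-0.8220679  -0.08253262  1.97692366]
```

View pics/s4.png

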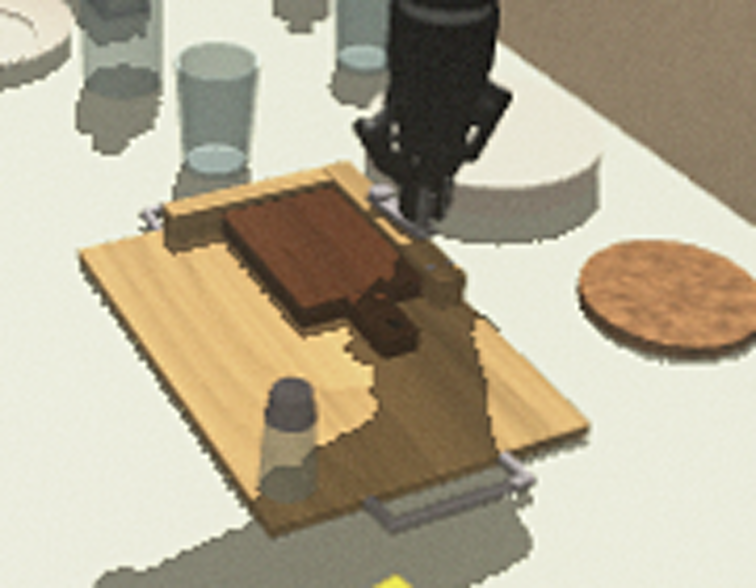

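The fingers hold the knob (width 12.8 mm), and the board is still in the corner. Swinging the catch along the arc.

```bash
python3 - <<'E'
from h import *
K=lambda a,z:W(83-52*np.sin(a),30-52*np.cos(a),z)
Q=lambda a:down(TR[2]-a)
for a in np.linspace(-.13,np.pi/2,10)[1:]:
    ctrl.movel(K(a,54),Q(a),max_speed=.06)
    f=F();s=get_state();p=tray_of(s['tcp_pos']);print(round(a,2),p.round(1),round(np.arctan2(83-p[0],30-p[1]),3),f.round(1),round(s['width'],4),round(s['qpos'][2],2))
    if np.abs(f).max()>30:print('STOP');break
print(s['time'])
E
```

```text
0.06 [ 80.1 -21.9] 0.056 [-1.3 -0.   3.2] 0.0125 0.56
0.25 [ 70.4 -20.4] 0.244 [-0.5  0.6  5.1] 0.0126 0.61
0.44 [ 61.1 -17.2] 0.434 [-2.4 -1.2  4.7] 0.0129 0.66
0.63 [ 52.6 -12.2] 0.624 [-2.2 -0.8  5.2] 0.0128 0.71
0.81 [45.1 -5.7] 0.815 [-2.7 -0.9  6.5] 0.0129 0.76
1.0 [38.9  2. ] 1.005 [-3.8  0.   5.9] 0.0127 0.81
1.19 [34.4 10.9] 1.196 [-3.5 -0.3  7.2] 0.0128 0.86
1.38 [31.5 20.4] 1.386 [-4.8  0.1  7.5] 0.0129 0.91
1.57 [30.5 30.4] 1.578 [-5.   1.5  8.8] 0.0127 0.96
34.4667
```

```bash
python3 - <<'E'
from h import *
ctrl.ungrasp()
p=np.array(get_state()['tcp_pos'])
ctrl.movel([p[0],p[1],.14],max_speed=.15)
ctrl.movep([.60,.09,.30],down(np.pi/2+TR[2]))
s=get_state();print(s['time'])
im,d=vision.grab_frame('wrist');np.savez('w5.npz',im=im,d=d,p=s['tcp_pos'],q=s['eef_rot']);cv2.imwrite('pics/w5.png',im)
C=cam('wrist',s);n=['31,30,76','83,30,54','23,22,48','23,38,48']
x,y,w,h,f=195,85,160,130,4.6
a=cv2.resize(im[y:y+h,x:x+w],None,fx=f,fy=f,interpolation=cv2.INTER_CUBIC)
for k,q in zip(n,proj(C,[W(*eval(v)) for v in n])):
    q=(q+.5-[x,y])*f-.5;print(k,q.round());cv2.circle(a,tuple(int(v) for v in q.round()),3,(0,255,255),1)
cv2.imwrite('pics/w5c.png',a)
im,d=vision.grab_frame('side');cv2.imwrite('pics/s5.png',cv2.resize(im[130:270,220:400],None,fx=4.2,fy=4.2,interpolation=cv2.INTER_CUBIC))
E
```

```text
38.1333
31,30,76 [397. 447.]
83,30,54 [385. 589.]
23,22,48 [362. 401.]
23,38,48 [414. 401.]
```

View pics/w5c.png

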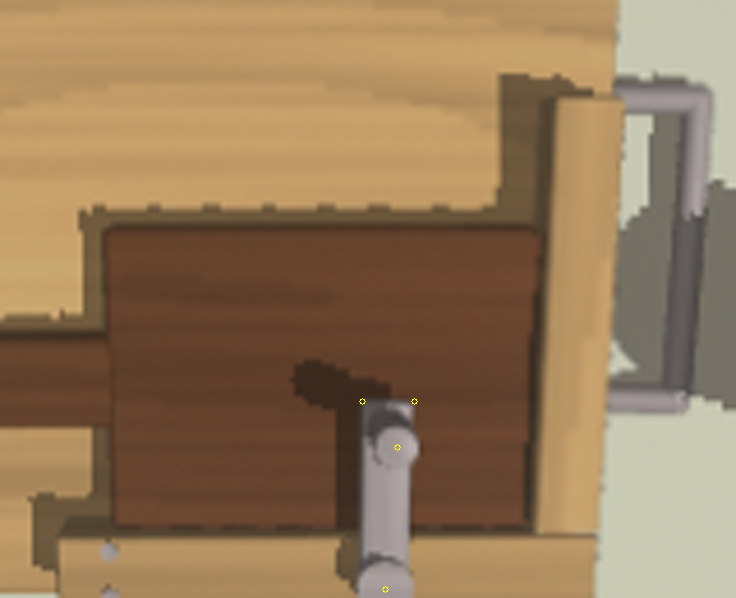

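View pics/s5.png

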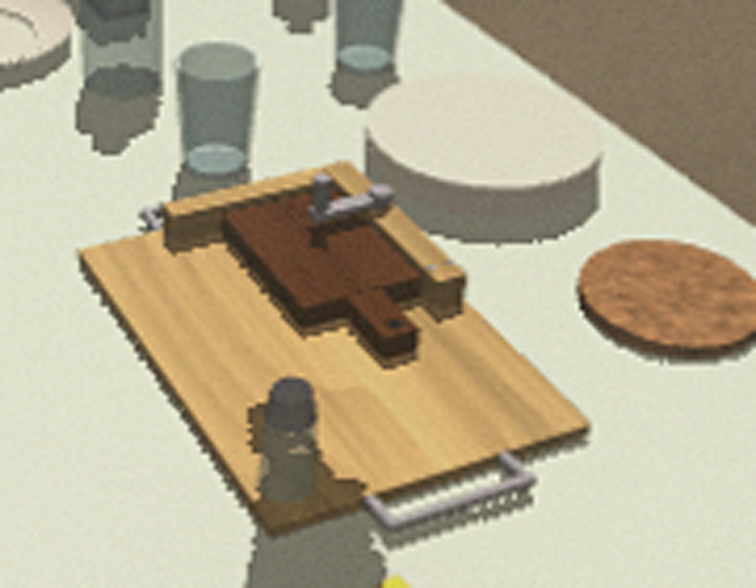

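The knob lies exactly on the point predicted for pi/2 (crop pixel (397,447)). The board is in the corner, and the shaker and tumbler are standing where they were. Handing in.

```bash
python3 - <<'E'
from h import *
print(F(),get_state()['time']);print(ticket.close_job())
E
```

```text
[-0.04171584  0.33495505 -0.11802705] 38.2333
the job is handed in; nothing more can be done
None
```

The wooden board is fully home in the corner and the catch points straight across it. I handed the job in at 38.2 s with the gripper clear of everything.

- **Board:** I pushed it with shut fingers against the long stop, then the short stop, then each once more. The repeat push on the short stop (17 N) ended at the same place, within 0.2 mm. The repeat push on the long stop ended about 2 mm further in, where a flush board should stop it.
- **Catch:** I gripped the knob and swung it from about -0.13 rad to about 1.57 rad. In the last wrist picture the knob sits on the predicted point for pi/2.
- **Shaker and tumbler:** both are still standing where they were in the last side view.

One check disagreed for a while. A dark strip along the short stop looked like a gap of up to 3 mm, but its colour and depth showed it was mostly the stop's shadow on the board. Any gap left there was at most about 1 mm, and I repeated the short-stop push to settle it.

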